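# Close and latch the terminal-box cover

### The arm

A 6-joint arm with a two-finger parallel gripper is mounted at the origin on the work surface. World frame = base frame: x ahead of the robot, y to its left, z up, the work surface at z = 0. Lengths are in m, angles in rad, forces in N, time in s.
With the tool pointing down it reaches from about 0.325 to 0.85 m from the base axis. Payload 4.4 kg.
Tool frame: the origin (TCP) lies midway between the tips of the shut fingers; the grasp point (between the pads) lies 19 mm behind it; z points along the fingers, y is the direction in which the jaws open and shut (so a half turn about z gives the same grasp; the last joint's range is limited). The gripper opens to 94 mm and grips with 3 to 60 N. Pads are 16 mm wide; open, the fingers measure 119 mm over their backs; the gripper's body (75 mm by 177 mm) begins 78 mm behind the grasp point.
Start: joints at [0.953, 0.207, 1.542, -0, 1.393, -0.15], TCP at [0.259, 0.513, 0.182] pointing down, gripper open.
Joint ranges: [-2.73, 2.73], [-0.86, 2.22], [0.23, 2.46], [-1.11, 4.25], [0.08, 2.63], [-2.82, 2.82]. Speed limits (rad/s): [2.79, 2.79, 3.14, 3.14, 3.14, 3.14].

### API

Orientations are given as a unit quaternion [w, x, y, z].
In Python, from plant import r gives the robot as it stands. The module is installed in compiled form; this text tells all that it offers.
- The arm moves only by the tool jog_arm, never from a script. Its argument "commands" is a list of rows, each an object of numbers: "dx", "dy", "dz": the shift along the tool's x, y, z in m; "roll": the turn about the tool's z in rad. A call has 1 to 5 rows; each row is the pose to reach, as a shift and turn from the pose commanded when the call began, along the tool's axes at that moment; what a row does not reach only later rows make up. A row lasts 1/8 s, in which the tool goes at most 62.5 mm and 10.7 degrees, less where a joint would pass 70% of its speed; a pose out of reach is approached as far as the arm can. A call with a gripper value outside its range is refused whole. "hand" is the opening, from -1 (shut) to 1 (fully open), set as the call begins (left out, the last holds). The fingers move at their own pace and stop on an object; the grip force is fixed at half the most. Time passes only in rows, so rows that repeat a pose let the fingers close. It gives the time, the measured TCP pose, the force and the opening at its end, in the units of the state.
- r.state(): the state, without advancing time (a new reading comes with each control period).
- r.read_camera(name): name is "side" or "top"; returns a dict with "pixels" (420x560x3 uint8, blue, green, red), "z_map" (420x560 float32, m along the optical axis (not along the pixel's ray), 0 where there is no reading), "fx", "fy", "cx", "cy" (pixels), "world_to_cam" (4x4, takes a point from world to camera coordinates). Camera axes: x right, y up, looking along -z (the intrinsics and any distortion apply to the point x, -y, -z); pixel columns grow to the right and rows downward; lengths in m; the calibration is good to about 2 mm. A picture is of the moment at which its call begins.
- r.close_job(): hands the job in, once; it reports no verdict.
The state is a dict: "clock": time; "joint_positions": joint angles; "dq": joint speeds; "joint_efforts": joint torques, N m; "tcp_pos": TCP position; "ee_rot": TCP orientation; "force": force on the tool from outside, world axes, zero at the start; "moment": the same for the moment, N m; "grip_width": finger opening in m.
Only numpy, scipy, OpenCV 4.12 (cv2) and the standard library are available. Lean on these libraries where they do the work, as an engineer would, in place of code of your own. Each camera call takes 0.05 s, during which the arm holds its last target. There are 200 camera calls.

### The job

Swing the grey swivel cover fully home over the terminals of the blue box. Then hook the claw of the draw latch over the keeper ridge on top of the cover, and throw the latch lever right over and fully down so that the cover is locked. Do not disturb the meter, the screwdriver or the choke lying nearby.

Things in the scene. Friction and masses are not known exactly. Their poses are not given: they have to be found in the camera images.
- box: Low blue steel terminal box fixed to the bench, 200 (x) x 290 (y) mm, deck 40 mm high; origin at the centre of its underside; at zero yaw x points away from the robot, y to its left. A blue shoulder (x -95..+5, y -6..+145 mm) rises to 70 mm and carries the draw latch, which works in the upright plane box x = -45 mm.
- pivot_pin (a point): Centre of the fixed vertical pin (round steel head, 18 mm across) about which the cover swivels, at the cover's far right corner (box x +66, y -112, z 70 mm).
- cover (a joint): Angle of the grey cover about its upright pin, rad: 0 = fully home (a stop), growing as its near end swings out to box -y (counter-clockwise from above), at most 0.95. The cover is a shallow upside-down tray, 170 (x) x 120 (y) mm when home, underside 41 and top 70 mm above the bench, 0.6 kg; light friction (about 2 N at the push point); it stays where it is left.
- cover_push (a point): Point on the cover's outer right-hand upright face (it looks to the cover's -y), 20 mm from the free near corner, 55 mm above the bench. Seen from the pivot pin it lies at -131, -18 mm (cover x, y; the box's axes when home). Push here towards the cover's +y to swing it home.
- keeper (a point): The keeper is a dark steel ridge on top of the cover, 24 mm wide (x), 8 mm thick (y), 15 mm high. This point is the middle of the top edge of its hooking face, the face turned away from the latch (-y side); the ridge reaches from here 8 mm towards +y and 15 mm down to the cover's top. Axes of the cover.
- latch_axle (a point): Centre of the latch lever's fixed level axle (along box x), at box x -45, y +20, z 86 mm, between two steel ears 56 mm apart over their outsides. With the cover home the keeper's hooking face is 80 mm from it towards box -y.
- lever (a joint): Angle of the latch lever, rad: 0 = thrown fully down, level, pointing to box +y, away from the keeper (a stop); grows as it rises and leans over towards the keeper, at most 1.83 (15 degrees past upright, a stop). It starts open, near upright. Friction holds it where it is left (about 1 N at its end). Only with the lever open beyond about 1.5 does the claw reach over the keeper.
- lever_tip (a point): Middle of the free end of the steel lever, a flat bar 26 mm wide (box x) and 8 mm thick, reaching 90 mm from the axle; half-way through the thickness. With the lever down it lies 90 mm to box +y of the axle, at the axle's height.
- claw (a joint): Claw angle against the lever, rad, at most 3.0; the claw's rise above level (from its hinge towards box -y) = claw - lever. Its hinge is on the lever, 24 mm from the axle: with the lever down, in the direction box +y dipped 20 degrees; it turns with the lever. Light friction (0.4 N at its end) holds it raised, as at the start; below about 50 degrees it drops by its weight (0.07 kg).
- claw_grip (a point): Centre of the claw's broad end, 86 mm from its hinge and 2 mm to the upper side of the hinge line. The claw is an aluminium frame 40 mm wide (box x): two legs with a 29 mm gap that pass either side of the keeper, joined by a cross plate 38 mm long, 4 mm thick, and an end lip bent down. Take it here by its two sides, from above.
- claw_lip (a point): Middle of the lower edge of the claw's end lip (40 mm wide, 5 mm thick, 13 mm deep below the cross plate), 102 mm from the hinge, 10 mm below the hinge line. With the lever fully open it comes down about 10 mm clear behind the hooking face. The claw is sprung lengthwise, 3 N/mm: it stretches 4 mm as the lever passes centre, 0.35 rad before it is down, then holds it down.
- meter: Bystander: black hand-held meter 175 x 80 x 40 mm, lying on the bench to the left of the box; origin under its centre.
- screwdriver: Bystander: screwdriver 180 mm long lying on the bench to the right of the box; origin at its middle underneath.
- choke: Bystander: iron-core choke with copper winding, 94 x 84 x 72 mm, behind and to the right of the box; origin under its centre.

How it is judged:
On the way, in this order (a step that is already met when the one before it is completed fails the run):
1. the cover is swung home (within 0.05 rad) (value of joint cover below 0.05 rad), for 0.2 s.
2. the claw's lip is down behind the keeper while the lever is still open (value of joint lever above 0.6 rad and y of claw_lip in the frame of keeper below 0 m and z of claw_lip in the frame of keeper below -0.005 m), for 0.2 s.
At the end, for the whole second after the job is handed in: The cover is home (within 0.03 rad), the claw's lip is behind the keeper's hooking face and at least 5 mm below its top, and the lever is fully down (within 0.08 rad) (value of joint cover below 0.03 rad and value of joint lever below 0.08 rad and y of claw_lip in the frame of keeper below 0 m and z of claw_lip in the frame of keeper below -0.005 m); the robot touches nothing.
It fails at once if the meter is moved more than 30 mm (distance of meter from where it was at the start of the episode above 0.03 m).
It fails at once if the screwdriver is moved more than 30 mm (distance of screwdriver from where it was at the start of the episode above 0.03 m).
It fails at once if the choke is moved more than 30 mm (distance of choke from where it was at the start of the episode above 0.03 m).
It also fails if it takes over 64 s, if anything falls off the work surface, if the arm or the gripper's body presses on something with over 40 N, if the wrist force passes 120 N, or if a joint passes its speed limit or range.

## Working session

There is one attempt and no reset: what is moved stays moved. The work goes in short steps, Python scripts to look and compute and a tool call to move; the robot and the scene stay as the last step left them, time stands still between calls to the robot, and variables do not carry over. Pictures are saved under pics/ and viewed, about 8 in all and at most 12, crops included, and the job is handed in when it is done.

Besides the shell and the picture viewer there is one more tool, called after "Call:" as name([rows], argument=value, ...), one row to a line, values as JSON. jog_arm: Moves the arm, as the interface text tells. Its arguments: {"type":"object","properties":{"commands":{"type":"array"},"hand":{"type":"number"}},"required":["commands"]}

```bash
mkdir -p pics
cat > h.py <<'E'
import numpy as np, cv2
from plant import r
def shot(n,f):
    c=r.read_camera(n); cv2.imwrite(f'pics/{f}.png',c['pixels']); np.savez(f'pics/{f}.npz',**c); return c
def load(f): return dict(np.load(f'pics/{f}.npz'))
def xyz(c):
    z=c['z_map']; v,u=np.mgrid[:z.shape[0],:z.shape[1]]
    p=np.stack([(u-c['cx'])/c['fx']*z,-(v-c['cy'])/c['fy']*z,-z,np.ones_like(z)],-1)
    P=p@np.linalg.inv(c['world_to_cam']).T; P=P[...,:3]; P[z==0]=np.nan; return P
def proj(c,p):
    q=c['world_to_cam']@np.append(p,1); return c['cx']+c['fx']*q[0]/-q[2], c['cy']-c['fy']*q[1]/-q[2]
E
python3 - <<'E'
from h import *
a=shot('top','t0');b=shot('side','s0')
for c in(a,b): print(c['fx'],c['cx'],c['cy'],np.linalg.inv(c['world_to_cam']).round(3).tolist(),(c['z_map']==0).mean())
print(r.state())
E
```

```text
432.3711888049641 279.70534155191183 205.54122232032938 [[-0.015, 0.984, -0.179, 0.385], [-1.0, -0.018, -0.015, 0.005], [-0.018, 0.179, 0.984, 1.303], [0.0, 0.0, 0.0, 1.0]] 0.003898809523809524
432.44169726385417 284.9667431256941 209.78105182058258 [[0.95, 0.22, -0.222, 0.365], [-0.313, 0.67, -0.673, -0.757], [0.001, 0.709, 0.705, 0.89], [0.0, 0.0, 0.0, 1.0]] 0.004013605442176871
{'clock': 0.1, 'joint_positions': array([ 9.52484315e-01,  2.07338582e-01,  1.54277851e+00,  5.88792980e-06,
        1.39349829e+00, -1.50522626e-01]), 'dq': array([-0.00027507, -0.00322512, -0.00330759,  0.00088657, -0.0004391 ,
       -0.00024324]), 'joint_efforts': array([-2.77354673e-06, -3.71861744e+01, -2.82291698e+01,  7.00877490e-02,
        3.11388401e-02, -7.42895418e-05]), 'tcp_pos': array([0.25884909, 0.51258862, 0.18132027]), 'ee_rot': array([-3.81965600e-04,  2.31768306e-01,  9.72770492e-01, -9.36462726e-04]), 'force': array([-0.68296765,  0.34915359,  0.0195895 ]), 'moment': array([ 0.02863812, -0.02892943,  0.01848264]), 'grip_width': 0.09405835889861962}
```

View pics/t0.png

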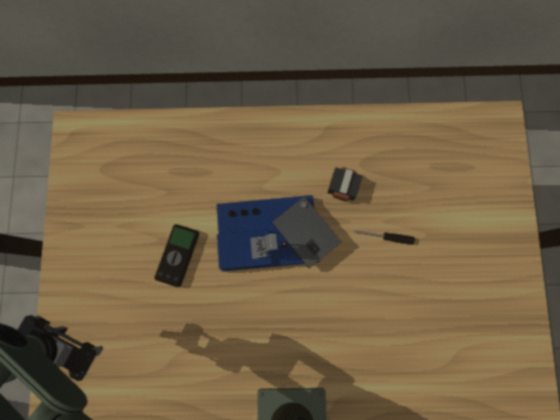

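View pics/s0.png

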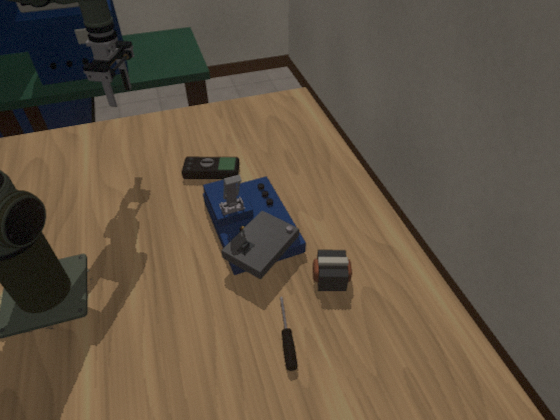

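Run:
```python
from h import *
for f in('t0','s0'):
    c=load(f);P=xyz(c);im=c['pixels'].astype(int);b,g,rr=im[...,0],im[...,1],im[...,2]
    reg=(P[...,0]>.3)&(P[...,0]<.75)&(abs(P[...,1])<.3)&(P[...,2]>.02)
    blue=reg&(b>g*1.5)&(b>rr*1.7)
    z=P[...,2]
    for nm,m in(('blue40',blue&(abs(z-.04)<.012)),('blue70',blue&(abs(z-.07)<.012)),('grey70',reg&~blue&(abs(z-.07)<.01)&(b<rr*1.5)&(P[...,1]<.08)&(abs(b-rr)<25)),('blueall',blue)):
        m=cv2.morphologyEx(m.astype(np.uint8),cv2.MORPH_OPEN,np.ones((2,2)))>0
        q=P[m]; print(f,nm,len(q),np.median(q[:,2]).round(4),[np.round(t,4) for t in cv2.minAreaRect((q[:,:2]*1000).astype(np.float32))])
    hi=reg&(z>.08)
    q=P[hi];v,u=np.where(hi);print('hi',len(q),[(a,b,*p.round(3)) for a,b,p in zip(u,v,q)][::max(1,len(q)//50)])
a=load('t0')['pixels'][180:290,140:370];b=load('s0')['pixels'][140:300,170:360]
cv2.imwrite('pics/c0.png',np.vstack([cv2.resize(a,(690,330),interpolation=3)]));cv2.imwrite('pics/c1.png',cv2.resize(b,(712,600),interpolation=3))
```

```text
t0 blue40 2182 nan [array([590.546 ,  82.5689]), array([237.8318, 218.6117]), np.float64(63.1071)]
t0 blue70 1322 nan [array([482.9605, 124.097 ]), array([ 99.1215, 144.2694]), np.float64(5.2716)]
t0 grey70 2709 nan [array([560.1822, -99.8042]), array([117.4492, 371.8038]), np.float64(45.7804)]
t0 blueall 3532 nan [array([593.9485,  97.6515]), array([166.031 , 313.3325]), np.float64(39.6127)]
hi 372 [(np.int64(304), np.int64(203), np.float64(0.613), np.float64(-0.046), np.float64(0.082)), (np.int64(272), np.int64(234), np.float64(0.511), np.float64(0.043), np.float64(0.203)), (np.int64(269), np.int64(235), np.float64(0.509), np.float64(0.05), np.float64(0.203)), (np.int64(259), np.int64(236), np.float64(0.519), np.float64(0.083), np.float64(0.088)), (np.int64(269), np.int64(236), np.float64(0.506), np.float64(0.05), np.float64(0.205)), (np.int64(255), np.int64(237), np.float64(0.517), np.float64(0.094), np.float64(0.09)), (np.int64(262), np.int64(237), np.float64(0.51), np.float64(0.071), np.float64(0.148)), (np.int64(269), np.int64(237), np.float64(0.504), np.float64(0.05), np.float
[... 8491 characters left out ...]
), np.int64(204), np.float64(0.502), np.float64(0.076), np.float64(0.083)), (np.int64(228), np.int64(205), np.float64(0.48), np.float64(0.071), np.float64(0.091)), (np.int64(222), np.int64(206), np.float64(0.463), np.float64(0.07), np.float64(0.094)), (np.int64(223), np.int64(207), np.float64(0.465), np.float64(0.064), np.float64(0.094)), (np.int64(291), np.int64(228), np.float64(0.614), np.float64(-0.051), np.float64(0.082)), (np.int64(246), np.int64(242), np.float64(0.493), np.float64(-0.062), np.float64(0.083)), (np.int64(243), np.int64(244), np.float64(0.484), np.float64(-0.069), np.float64(0.086)), (np.int64(243), np.int64(246), np.float64(0.483), np.float64(-0.074), np.float64(0.085))]
```

View pics/c1.png

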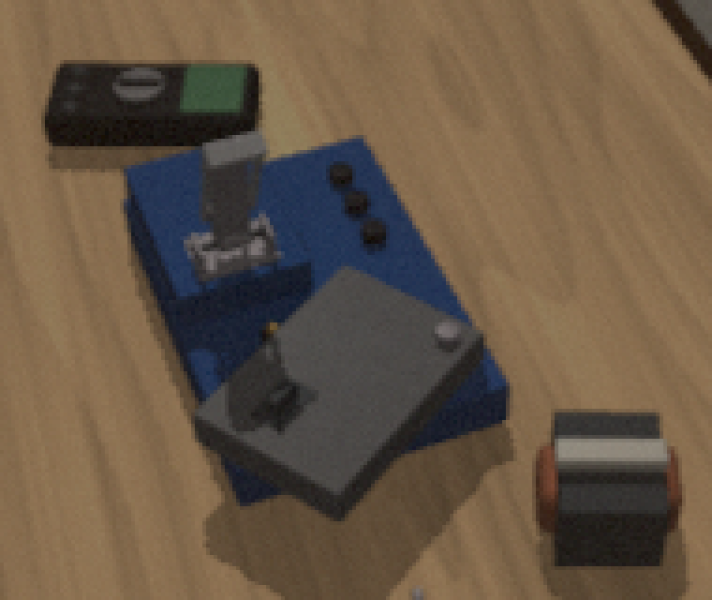

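Call:
jog_arm([
  {"dz":-0.06,"roll":0.18},
  {"dz":-0.11,"dx":-0.02,"dy":-0.02,"roll":0.36},
  {"dz":-0.11,"dx":-0.065,"dy":-0.06,"roll":0.54},
  {"dz":-0.11,"dx":-0.11,"dy":-0.1,"roll":0.72},
  {"dz":-0.11,"dx":-0.155,"dy":-0.14,"roll":0.9},
], hand=-1)

```text
validation failed for argument at $.co...
```

```bash
cat >> h.py <<'E'
from scipy.spatial.transform import Rotation as Ro
YAW=0.081; PIN=np.array([.6135,-.0485])
def bx(x,y): # box xy (m) -> world, anchored at the pin
    c,s=np.cos(YAW),np.sin(YAW); return PIN+np.array([[c,-s],[s,c]])@(np.array([x,y])-[.066,-.112])
def rel(x,y,z,yaw=YAW):
    s=r.state(); w,a,b,c=s['ee_rot']; R=Ro.from_quat([a,b,c,w]).as_matrix()
    d=R.T@(np.array([x,y,z])-s['tcp_pos']); ty=np.arctan2(R[1,1],R[0,1])
    print('t',s['clock'],'tcp',s['tcp_pos'].round(4),'F',s['force'].round(1),'->',d.round(4),'roll',round(ty-yaw,3))
E
python3 - <<'E'
from h import *
rel(.541,-.172,.25); 
c=load('s0');P=xyz(c)
for u,v in((262,271),(261,278),(291,228)): 
    print(u,v,P[v-1:v+2,u-1:u+2].reshape(-1,3).round(3).tolist()[4])
M=np.linalg.inv(c['world_to_cam'])
def cast(u,v,z):
    d=M[:3,:3]@[(u-c['cx'])/c['fx'],-(v-c['cy'])/c['fy'],-1]; return (M[:3,3]+d*(z-M[2,3])/d[2]).round(4)
print('corner top',cast(262,271,.07),'bot',cast(261,278,.041),'pin',cast(289.5,229,.078))
print('axle',bx(-.045,.02),'keeper home',bx(-.045,-.06))
t=load('t0');Q=xyz(t);m=(Q[...,2]>.006)&(Q[...,1]<-.17)&(Q[...,1]>-.4)&(Q[...,0]>.45)&(Q[...,0]<.6)
q=Q[m];print('screwdriver',q.min(0),q.max(0), q[q[:,1].argmax()])
E
```

```text
t 0.1 tcp [0.2588 0.5126 0.1813] F [-0.7  0.3  0. ] -> [-0.5605 -0.484  -0.0679] roll 1.022
262 271 [0.51, -0.144, 0.061]
261 278 [0.512, -0.119, 0.0]
291 228 [0.614, -0.051, 0.082]
corner top [ 0.5086 -0.1502  0.07  ] bot [ 0.5056 -0.1481  0.041 ] pin [ 0.6107 -0.0501  0.078 ]
axle [0.49218362 0.07408604] keeper home [ 0.49865654 -0.00565166]
screwdriver [ 0.45154314 -0.3938205   0.00603432] [ 0.59961648 -0.1781544   0.03080612] [ 0.50593528 -0.1781544   0.00609438]
```

Call:
jog_arm([
  {"dx":0.0,"dy":0.0,"dz":-0.06,"roll":0.18},
  {"dz":-0.11,"dx":-0.02,"dy":-0.02,"roll":0.36},
  {"dz":-0.11,"dx":-0.065,"dy":-0.06,"roll":0.54},
  {"dz":-0.11,"dx":-0.11,"dy":-0.1,"roll":0.72},
  {"dz":-0.11,"dx":-0.155,"dy":-0.14,"roll":0.9},
], hand=-1.0)

```text
clock: 0.72
tcp_pos: [0.3346, 0.3166, 0.292]
ee_rot: [0.0, 0.634, 0.773, -0.0]
force: [0.9, 0.3, 0.4]
grip_width: 0.0473
```

Call:
jog_arm([
  {"dx":-0.06,"dy":0.012,"dz":0.0,"roll":0.115},
  {"dx":-0.12,"dy":0.025,"dz":0.0,"roll":0.115},
  {"dx":-0.18,"dy":0.037,"dz":0.0,"roll":0.115},
  {"dx":-0.24,"dy":0.05,"dz":0.0,"roll":0.115},
  {"dx":-0.3,"dy":0.062,"dz":0.0,"roll":0.115},
])

```text
clock: 1.35
tcp_pos: [0.4559, 0.0351, 0.292]
ee_rot: [-0.0, 0.675, 0.737, 0.0]
force: [0.5, 0.2, -0.1]
grip_width: 0.0008
```

Run:
```python
from h import *
rel(.541,-.172,.055)
```

```text
t 1.35 tcp [0.4559 0.0351 0.292 ] F [ 0.5  0.2 -0.1] -> [-0.2139  0.0666  0.237 ] roll 0.007
```

Call:
jog_arm([
  {"dx":-0.055,"dy":0.017,"dz":0.0,"roll":0.007},
  {"dx":-0.11,"dy":0.034,"dz":0.0,"roll":0.007},
  {"dx":-0.165,"dy":0.052,"dz":0.0,"roll":0.007},
  {"dx":-0.21,"dy":0.067,"dz":0.03,"roll":0.007},
  {"dx":-0.21,"dy":0.067,"dz":0.09,"roll":0.007},
])

```text
clock: 1.98
tcp_pos: [0.5438, -0.1708, 0.2034]
ee_rot: [0.003, 0.679, 0.734, 0.001]
force: [0.4, 0.9, -0.2]
grip_width: 0.0005
```

Call:
jog_arm([
  {"dx":0.0,"dy":0.0,"dz":0.05,"roll":0.0},
  {"dx":0.0,"dy":0.0,"dz":0.1,"roll":0.0},
  {"dx":0.0,"dy":0.0,"dz":0.147,"roll":0.0},
  {"dx":0.0,"dy":0.0,"dz":0.147,"roll":0.0},
])

```text
clock: 2.48
tcp_pos: [0.5363, -0.1641, 0.0506]
ee_rot: [-0.005, 0.678, 0.735, -0.002]
force: [0.2, 0.5, 0.8]
grip_width: 0.0004
```

Run:
```python
from h import *
s=r.state();print(s['clock'],s['tcp_pos'],s['force'])
# arc of contact point 2.5cm off face -> through home; print tool shifts from now
w,a,b,c=s['ee_rot'];R=Ro.from_quat([a,b,c,w]).as_matrix();print(R.round(3))
for th in (.55,.45,.35,.25,.15,.05,0,-.04):
    f=th+YAW; Rm=np.array([[np.cos(f),-np.sin(f)],[np.sin(f),np.cos(f)]])
    p=PIN+Rm@[-.131,-.018-.010]
    print(th,p.round(4),(R.T@(np.append(p,.055)-s['tcp_pos'])).round(4))
shot('side','s1')
```

```text
2.475 [ 0.53634142 -0.16412309  0.05058789] [0.17526878 0.45210758 0.8140392 ]
[[-0.081  0.997 -0.01 ]
 [ 0.997  0.081  0.005]
 [ 0.006 -0.01  -1.   ]]
0.55 [ 0.5242 -0.1484] [ 0.0167 -0.0108 -0.0042]
0.45 [ 0.5147 -0.139 ] [ 0.0268 -0.0196 -0.0041]
0.35 [ 0.5062 -0.1287] [ 0.0378 -0.0272 -0.0039]
0.25 [ 0.4987 -0.1176] [ 0.0495 -0.0338 -0.0038]
0.15 [ 0.4924 -0.1057] [ 0.0618 -0.0391 -0.0037]
0.05 [ 0.4873 -0.0934] [ 0.0745 -0.0432 -0.0036]
0 [ 0.4852 -0.087 ] [ 0.081  -0.0448 -0.0035]
-0.04 [ 0.4838 -0.0818] [ 0.0863 -0.0458 -0.0035]
```

Call:
jog_arm([
  {"dx":0.017,"dy":-0.011,"dz":-0.003,"roll":0.0},
  {"dx":0.027,"dy":-0.02,"dz":-0.003,"roll":0.0},
  {"dx":0.038,"dy":-0.027,"dz":-0.003,"roll":0.0},
  {"dx":0.05,"dy":-0.034,"dz":-0.003,"roll":0.0},
  {"dx":0.062,"dy":-0.039,"dz":-0.003,"roll":0.0},
])

```text
clock: 3.15
tcp_pos: [0.4966, -0.1069, 0.0586]
ee_rot: [0.0, 0.678, 0.735, 0.0]
force: [0.2, 0.8, 0.1]
grip_width: 0.0003
```

Call:
jog_arm([
  {"dx":0.006,"dy":-0.002,"dz":0.0,"roll":0.0},
  {"dx":0.012,"dy":-0.004,"dz":0.0,"roll":0.0},
  {"dx":0.018,"dy":-0.006,"dz":0.0,"roll":0.0},
  {"dx":0.022,"dy":-0.007,"dz":0.0,"roll":0.0},
  {"dx":0.022,"dy":-0.007,"dz":0.0,"roll":0.0},
])

```text
clock: 3.78
tcp_pos: [0.4885, -0.0863, 0.0584]
ee_rot: [0.0, 0.678, 0.735, -0.0]
force: [0.6, -0.9, -0.4]
grip_width: 0.0003
```

Call:
jog_arm([
  {"dx":0.003,"dy":-0.001,"dz":0.0,"roll":0.0},
  {"dx":0.006,"dy":-0.001,"dz":0.0,"roll":0.0},
  {"dx":0.006,"dy":-0.001,"dz":0.0,"roll":0.0},
])

```text
clock: 4.15
tcp_pos: [0.4868, -0.0802, 0.0584]
ee_rot: [0.0, 0.678, 0.735, 0.0]
force: [0.5, -1.4, -0.6]
grip_width: 0.0005
```

Run:
```python
from h import *
c=shot('side','s2'); print(r.state()['force'],r.state()['tcp_pos'])
cv2.imwrite('pics/c2.png',cv2.resize(c['pixels'][140:300,170:360],(712,600),interpolation=3))
```

```text
[ 0.87968814 -1.11841312 -0.49934191] [ 0.4868421  -0.0803017   0.05840567]
```

View pics/c2.png

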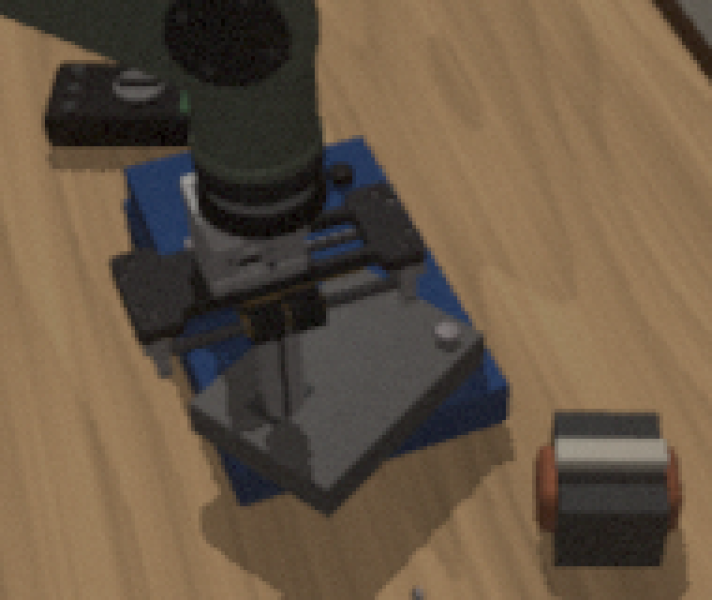

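Run:
```python
from h import *
for f,p in(('s1',(.5363,-.1641,.0506)),('s2',(.4868,-.0803,.0584))):
    c=load(f);u,v=proj(c,p);print(f,u,v,'crop',(u-170)*712/190,(v-140)*600/160)
    P=xyz(c)
    for (a,b) in ((283,400),(283,415),(300,440),(300,500),(270,480),(325,480),(420,370)):
        uu,vv=int(170+a*190/712),int(140+b*160/600);print((a,b),P[vv,uu].round(3),end=' ')
    print()
a=load('s1')['pixels'][140:300,170:360];cv2.imwrite('pics/c3.png',cv2.resize(a,(712,600),interpolation=3))
```

```text
s1 275.0954074479485 277.50631065633104 crop 393.83121106810177 515.6486649612414
(283, 400) [ 0.468 -0.185  0.214] (283, 415) [ 0.465 -0.195  0.214] (300, 440) [ 0.474 -0.194  0.187] (300, 500) [ 0.484 -0.126  0.042] (270, 480) [ 0.469 -0.108  0.045] (325, 480) [ 0.498 -0.137  0.069] (420, 370) [ 0.547 -0.187  0.213] 
s2 245.84047732152632 254.43821648384107 crop 284.202209752246 429.143311814404
(283, 400) [ 0.486 -0.085  0.096] (283, 415) [ 0.484 -0.09   0.087] (300, 440) [ 0.493 -0.101  0.07 ] (300, 500) [ 0.484 -0.125  0.041] (270, 480) [ 0.47  -0.104  0.04 ] (325, 480) [ 0.497 -0.138  0.071] (420, 370) [ 0.585 -0.067  0.071]
```

View pics/c3.png

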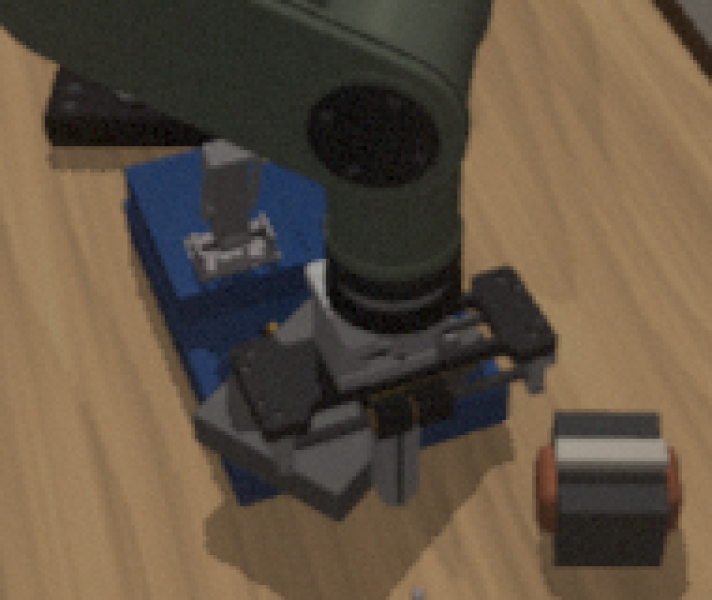

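Run:
```python
from h import *
for f,us,vs in(('s1',(274,276,278),range(258,282)),('s2',(243,246,248),range(230,270,1))):
    P=xyz(load(f))
    for u in us: print(f,u,[(v,*P[v,u].round(3)) for v in vs])
c=shot('top','t2');cv2.imwrite('pics/c4.png',cv2.resize(c['pixels'][180:290,200:370],(800,518),interpolation=3))
```

```text
s1 274 [(258, np.float64(0.533), np.float64(-0.172), np.float64(0.134)), (259, np.float64(0.532), np.float64(-0.175), np.float64(0.135)), (260, np.float64(0.532), np.float64(-0.175), np.float64(0.132)), (261, np.float64(0.532), np.float64(-0.173), np.float64(0.126)), (262, np.float64(0.532), np.float64(-0.173), np.float64(0.122)), (263, np.float64(0.532), np.float64(-0.173), np.float64(0.118)), (264, np.float64(0.532), np.float64(-0.175), np.float64(0.117)), (265, np.float64(0.532), np.float64(-0.173), np.float64(0.112)), (266, np.float64(0.532), np.float64(-0.173), np.float64(0.108)), (267, np.float64(0.532), np.float64(-0.173), np.float64(0.104)), (268, np.float64(0.532), np.float64(-0.172), np.float64(0.099)), (269, np.float64(0.532), np.float64(-0.173), np.float64(0.097)), (270, np.float64(0.532), np.float64(-0.173), np.float64(0.093)), (271, np.float64(0.532), np.float64(-0.173), np.float64(0.089)), (272, np.float64(0.532), np.float64(-0.171), np.float64(0.082)), (273, np.float64(0.531), np.float64(-0.174), np.float64(0.083)), (274, np.float64(0.531), np.float64(-0.174), np.floa
[... 10645 characters left out ...]
loat64(0.486), np.float64(-0.108), np.float64(0.073)), (260, np.float64(0.486), np.float64(-0.109), np.float64(0.071)), (261, np.float64(0.484), np.float64(-0.114), np.float64(0.074)), (262, np.float64(0.484), np.float64(-0.113), np.float64(0.069)), (263, np.float64(0.483), np.float64(-0.117), np.float64(0.07)), (264, np.float64(0.482), np.float64(-0.12), np.float64(0.071)), (265, np.float64(0.482), np.float64(-0.123), np.float64(0.07)), (266, np.float64(0.481), np.float64(-0.124), np.float64(0.068)), (267, np.float64(0.481), np.float64(-0.123), np.float64(0.063)), (268, np.float64(0.481), np.float64(-0.124), np.float64(0.06)), (269, np.float64(0.481), np.float64(-0.121), np.float64(0.052))]
```

View pics/c4.png

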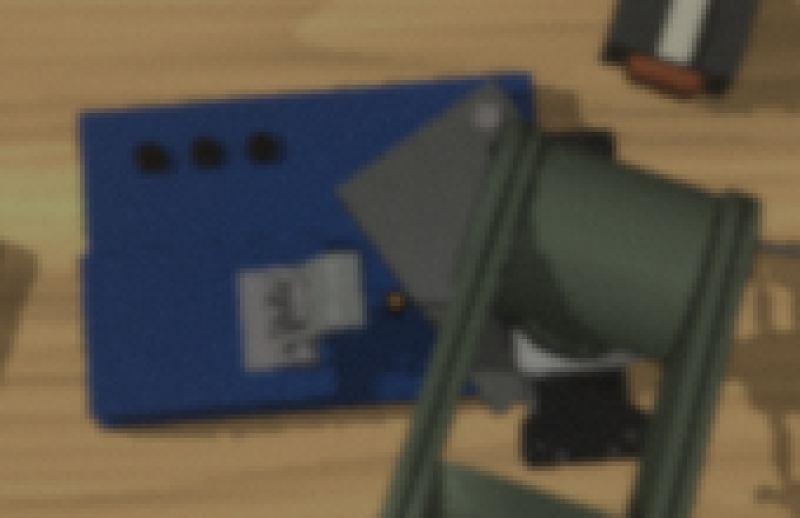

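Call:
jog_arm([
  {"dx":-0.005,"dy":0.0,"dz":-0.03,"roll":0.0},
  {"dx":-0.055,"dy":0.025,"dz":-0.03,"roll":0.0},
  {"dx":-0.1,"dy":0.048,"dz":-0.03,"roll":0.0},
  {"dx":-0.1,"dy":0.048,"dz":0.02,"roll":0.0},
  {"dx":-0.1,"dy":0.048,"dz":0.03,"roll":0.0},
])

```text
clock: 4.88
tcp_pos: [0.5391, -0.1744, 0.0246]
ee_rot: [-0.005, 0.678, 0.735, -0.001]
force: [-0.6, 0.2, -0.5]
grip_width: 0.0008
```

Run:
```python
from h import *
s=r.state();print(s['clock'],s['tcp_pos'],s['force'])
c=shot('side','s3');P=xyz(c)
u,v=proj(c,s['tcp_pos']);u=int(u)
print([(k,*P[k,u].round(3).tolist()) for k in range(int(v)-16,int(v)+4)])
cv2.imwrite('pics/c5.png',cv2.resize(c['pixels'][140:300,170:360],(712,600),interpolation=3))
M=s['tcp_pos'];w,a,b,d=s['ee_rot'];R=Ro.from_quat([a,b,d,w]).as_matrix()
for th in (.55,.45,.35,.25,.15,.05,0,-.04,-.08):
    f=th+YAW; Rm=np.array([[np.cos(f),-np.sin(f)],[np.sin(f),np.cos(f)]])
    p=PIN+Rm@[-.131,-.018-.010]
    print(th,p.round(4),(R.T@(np.append(p,.028)-M)).round(4))
```

```text
4.875 [ 0.53906297 -0.17444965  0.02455361] [-0.55827135  0.24589967 -0.45903005]
[(271, 0.536, -0.183, 0.1), (272, 0.536, -0.182, 0.096), (273, 0.536, -0.182, 0.091), (274, 0.536, -0.183, 0.088), (275, 0.535, -0.184, 0.086), (276, 0.536, -0.183, 0.081), (277, 0.536, -0.182, 0.076), (278, 0.536, -0.182, 0.072), (279, 0.535, -0.184, 0.071), (280, 0.535, -0.185, 0.068), (281, 0.535, -0.184, 0.063), (282, 0.536, -0.182, 0.056), (283, 0.535, -0.182, 0.053), (284, 0.535, -0.183, 0.05), (285, 0.544, -0.152, 0.001), (286, 0.544, -0.154, -0.001), (287, 0.543, -0.157, -0.001), (288, 0.541, -0.161, 0.001), (289, 0.541, -0.164, 0.001), (290, 0.54, -0.165, -0.001)]
0.55 [ 0.5242 -0.1484] [ 0.0272 -0.0127 -0.0032]
0.45 [ 0.5147 -0.139 ] [ 0.0373 -0.0215 -0.0031]
0.35 [ 0.5062 -0.1287] [ 0.0483 -0.0291 -0.003 ]
0.25 [ 0.4987 -0.1176] [ 0.06   -0.0357 -0.0029]
0.15 [ 0.4924 -0.1057] [ 0.0722 -0.0411 -0.0028]
0.05 [ 0.4873 -0.0934] [ 0.085  -0.0452 -0.0027]
0 [ 0.4852 -0.087 ] [ 0.0915 -0.0467 -0.0026]
-0.04 [ 0.4838 -0.0818] [ 0.0967 -0.0477 -0.0026]
-0.08 [ 0.4825 -0.0766] [ 0.102  -0.0486 -0.0025]
```

View pics/c5.png

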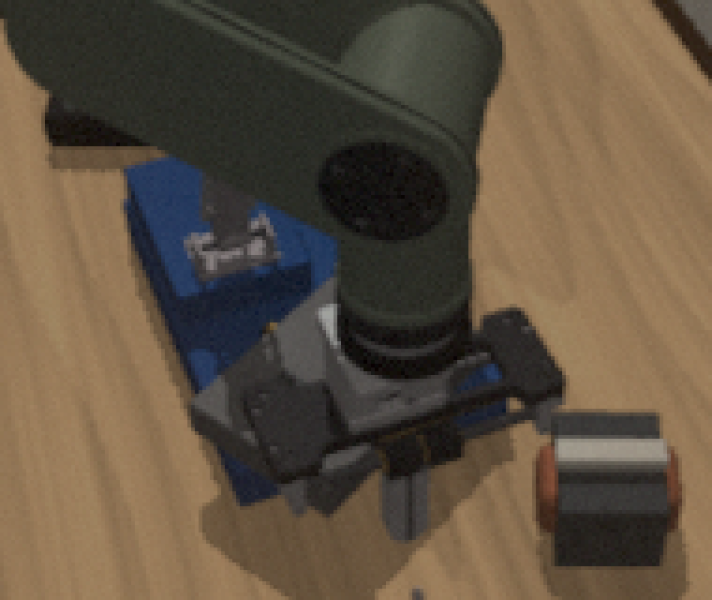

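Call:
jog_arm([
  {"dx":0.016,"dy":-0.006,"dz":-0.002,"roll":0.0},
  {"dx":0.027,"dy":-0.013,"dz":-0.002,"roll":0.0},
  {"dx":0.037,"dy":-0.021,"dz":-0.002,"roll":0.0},
  {"dx":0.048,"dy":-0.029,"dz":-0.002,"roll":0.0},
  {"dx":0.06,"dy":-0.036,"dz":-0.002,"roll":0.0},
])

```text
clock: 5.55
tcp_pos: [0.5022, -0.119, 0.0312]
ee_rot: [0.001, 0.678, 0.735, 0.0]
force: [1.9, -1.3, 0.8]
grip_width: 0.0005
```

Call:
jog_arm([
  {"dx":0.01,"dy":-0.004,"dz":0.0,"roll":0.0},
  {"dx":0.02,"dy":-0.008,"dz":0.0,"roll":0.0},
  {"dx":0.026,"dy":-0.01,"dz":0.0,"roll":0.0},
  {"dx":0.03,"dy":-0.011,"dz":0.0,"roll":0.0},
  {"dx":0.03,"dy":-0.011,"dz":0.0,"roll":0.0},
])

```text
clock: 6.18
tcp_pos: [0.4878, -0.0896, 0.0299]
ee_rot: [-0.001, 0.678, 0.735, -0.0]
force: [-0.2, 0.0, -0.0]
grip_width: 0.0005
```

Call:
jog_arm([
  {"dx":0.004,"dy":-0.001,"dz":0.0,"roll":0.0},
  {"dx":0.007,"dy":-0.001,"dz":0.0,"roll":0.0},
  {"dx":0.01,"dy":-0.001,"dz":0.0,"roll":0.0},
  {"dx":0.01,"dy":-0.001,"dz":0.0,"roll":0.0},
])

```text
clock: 6.68
tcp_pos: [0.486, -0.082, 0.03]
ee_rot: [0.001, 0.678, 0.735, -0.002]
force: [-1.3, -7.8, -1.1]
grip_width: 0.0001
```

Call:
jog_arm([
  {"dx":-0.015,"dy":0.0,"dz":0.0,"roll":0.0},
  {"dx":-0.015,"dy":0.0,"dz":-0.06,"roll":0.0},
  {"dx":-0.015,"dy":0.0,"dz":-0.12,"roll":0.0},
  {"dx":-0.015,"dy":0.0,"dz":-0.18,"roll":0.0},
  {"dx":-0.015,"dy":0.0,"dz":-0.23,"roll":0.0},
])

```text
clock: 7.3
tcp_pos: [0.4885, -0.0954, 0.2633]
ee_rot: [0.001, 0.678, 0.735, 0.001]
force: [0.6, -0.4, 0.0]
grip_width: 0.0004
```

Call:
jog_arm([
  {"dx":0.06,"dy":0.0,"dz":0.0,"roll":0.0},
  {"dx":0.12,"dy":0.0,"dz":0.0,"roll":0.0},
  {"dx":0.18,"dy":0.0,"dz":0.0,"roll":0.0},
  {"dx":0.22,"dy":0.003,"dz":0.0,"roll":0.0},
])

```text
clock: 7.8
tcp_pos: [0.4726, 0.1266, 0.2606]
ee_rot: [-0.001, 0.677, 0.736, 0.001]
force: [0.2, -1.4, 0.2]
grip_width: 0.0005
```

Run:
```python
from h import *
s=r.state();print(s['clock'],s['tcp_pos'],s['force'])
c=shot('side','s4');P=xyz(c)
cv2.imwrite('pics/c6.png',cv2.resize(c['pixels'][140:300,170:360],(712,600),interpolation=3))
C=np.array([[np.cos(YAW),-np.sin(YAW)],[np.sin(YAW),np.cos(YAW)]]);o=bx(0,0)
B=P.copy();B[...,:2]=(P[...,:2]-o)@C
m=(B[...,2]>.076)&(B[...,2]<.23)&(abs(B[...,0])<.1)&(B[...,1]>-.1)&(B[...,1]<.05)
v,u=np.where(m)
for rows in range(v.min(),v.max()+1,2):
    q=B[rows][m[rows]]
    if len(q): print(rows,len(q),'x',(q[:,0].min()*1e3).round(),(q[:,0].max()*1e3).round(),'y,z med',(np.median(q[:,1:],0)*1e3).round(1))
g=(abs(B[...,2]-.07)<.004)&(abs(c['pixels'][...,0].astype(int)-c['pixels'][...,2])<25)&(abs(B[...,0])<.12)&(B[...,1]<-.01)&(B[...,1]>-.2)
print(cv2.minAreaRect((B[g][:,:2]*1000).astype(np.float32)))
```

```text
7.8 [0.47260306 0.12663464 0.26062496] [ 0.22389919 -1.35100483  0.18414641]
174 1 x -28.0 -28.0 y,z med [ -4.1 205.8]
176 10 x -49.0 -28.0 y,z med [ -9.8 207.3]
178 18 x -67.0 -28.0 y,z med [-11.  204.9]
180 18 x -67.0 -30.0 y,z med [-17. 203.]
182 17 x -67.0 -28.0 y,z med [-18.5 201.4]
184 15 x -68.0 -27.0 y,z med [  2.1 171.3]
186 15 x -67.0 -29.0 y,z med [  9.9 161.1]
188 16 x -67.0 -29.0 y,z med [ 11.4 154.1]
190 16 x -67.0 -27.0 y,z med [ 13.  145.5]
192 15 x -67.0 -30.0 y,z med [ 14.1 138.3]
194 15 x -67.0 -29.0 y,z med [ 15.8 130.4]
196 12 x -67.0 -36.0 y,z med [ 18.2 120.9]
198 15 x -67.0 -20.0 y,z med [ 20.1 111.2]
200 14 x -59.0 -17.0 y,z med [ 20.  103.5]
202 19 x -75.0 -20.0 y,z med [21.6 92.5]
204 17 x -74.0 -21.0 y,z med [20.3 89.8]
206 10 x -76.0 -21.0 y,z med [19.2 86.1]
208 2 x -75.0 -73.0 y,z med [15.5 88.6]
210 2 x -74.0 -71.0 y,z med [14.1 81.7]
222 6 x -50.0 -38.0 y,z med [-50.5  86.5]
224 10 x -58.0 -35.0 y,z med [-53.5  84. ]
226 7 x -59.0 59.0 y,z med [-54.3  77.8]
((-2.714935302734375, -69.09620666503906), (118.26595306396484, 170.10763549804688), 89.64558410644531)
```

View pics/c6.png

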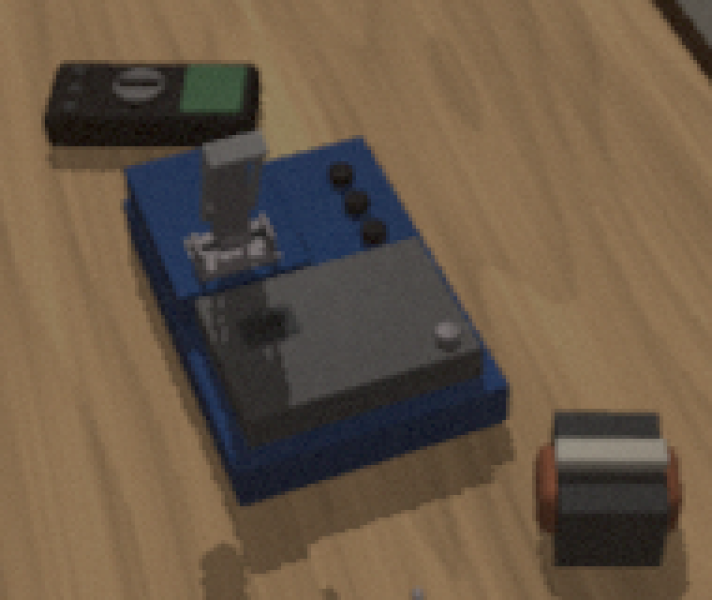

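Call:
jog_arm([
  {"dx":-0.03,"dy":0.014,"dz":0.04,"roll":0.0},
  {"dx":-0.036,"dy":0.014,"dz":0.095,"roll":0.0},
  {"dx":-0.05,"dy":0.014,"dz":0.098,"roll":0.0},
  {"dx":-0.062,"dy":0.014,"dz":0.098,"roll":0.0},
  {"dx":-0.075,"dy":0.014,"dz":0.098,"roll":0.0},
])

```text
clock: 8.48
tcp_pos: [0.4954, 0.0496, 0.1652]
ee_rot: [0.002, 0.678, 0.735, 0.002]
force: [0.2, 0.3, 0.7]
grip_width: 0.0005
```

Call:
jog_arm([
  {"dx":-0.012,"dy":0.0,"dz":0.0,"roll":0.0},
  {"dx":-0.02,"dy":0.0,"dz":0.0,"roll":0.0},
  {"dx":-0.03,"dy":0.0,"dz":0.008,"roll":0.0},
  {"dx":-0.04,"dy":0.0,"dz":0.016,"roll":0.0},
  {"dx":-0.05,"dy":0.0,"dz":0.022,"roll":0.0},
])

```text
clock: 9.1
tcp_pos: [0.4967, 0.0003, 0.1392]
ee_rot: [-0.001, 0.678, 0.735, -0.0]
force: [0.2, 1.0, -0.1]
grip_width: 0.0004
```

```bash
cat >> h.py <<'E'
def box(P):
    C=np.array([[np.cos(YAW),-np.sin(YAW)],[np.sin(YAW),np.cos(YAW)]]);B=P.copy();B[...,:2]=(P[...,:2]-bx(0,0))@C;return B
def rowscan(c,lo=.076,step=2):
    B=box(xyz(c));m=(B[...,2]>lo)&(B[...,2]<.23)&(abs(B[...,0]+.045)<.035)&(B[...,1]>-.12)&(B[...,1]<.14)
    for v in range(0,420,step):
        q=B[v][m[v]]
        if len(q)>3: print(v,len(q),'x',(q[:,0].min()*1e3).round(),(q[:,0].max()*1e3).round(),'y,z',(np.median(q[:,1:],0)*1e3).round(1))
E
python3 - <<'E'
from h import *
s=r.state();print(s['clock'],s['tcp_pos'],s['force'],(box(s['tcp_pos'])*1e3).round(1))
c=shot('side','s5');cv2.imwrite('pics/c7.png',cv2.resize(c['pixels'][140:300,170:360],(712,600),interpolation=3))
E
```

```text
9.1 [4.96674409e-01 2.54470065e-04 1.39193104e-01] [ 0.23274437  0.95811475 -0.09819268] [-46.5 -54.  139.2]
```

View pics/c7.png

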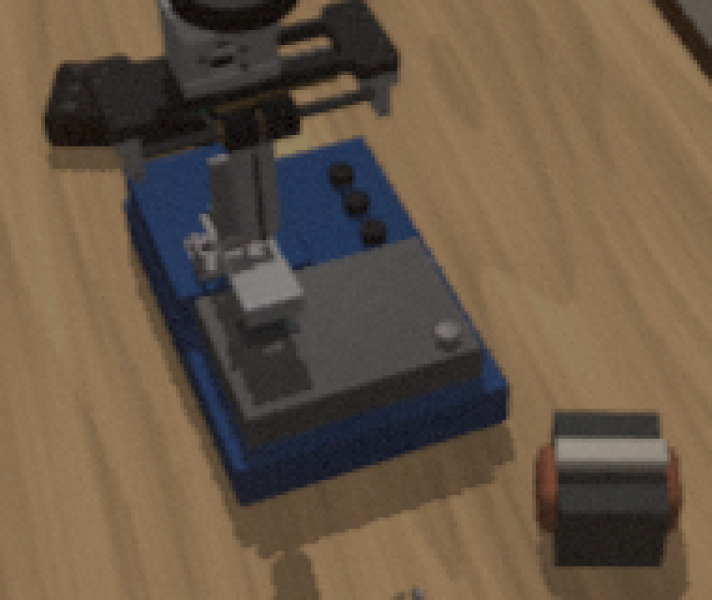

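Call:
jog_arm([
  {"dx":0.015,"dy":0.0,"dz":0.004,"roll":0.0},
  {"dx":0.03,"dy":0.0,"dz":0.01,"roll":0.0},
  {"dx":0.03,"dy":0.0,"dz":0.01,"roll":0.0},
  {"dx":0.03,"dy":0.0,"dz":0.01,"roll":0.0},
])

```text
clock: 9.65
tcp_pos: [0.4949, 0.0312, 0.1304]
ee_rot: [0.0, 0.677, 0.736, -0.0]
force: [0.0, 0.8, -0.4]
grip_width: 0.0005
```

Run:
```python
from h import *
s=r.state();print(s['clock'],s['force'],(box(s['tcp_pos'])*1e3).round(1))
c=shot('side','s6');B=box(xyz(c));rowscan(c,.072,1)
print((B[225:262:1,240:252:4].reshape(-1,3)*1e3).round(0).tolist())
```

```text
9.65 [ 0.02751721  0.76694202 -0.4286649 ] [-45.8 -23.  130.4]
175 6 x -59.0 -36.0 y,z [-31.9 227.4]
176 12 x -60.0 -36.0 y,z [-30.1 225.8]
177 12 x -60.0 -37.0 y,z [-30.4 223.4]
178 12 x -60.0 -36.0 y,z [-30.5 220. ]
179 13 x -59.0 -34.0 y,z [-29.9 215.6]
180 14 x -59.0 -25.0 y,z [-30.2 212.8]
181 13 x -60.0 -35.0 y,z [-30.4 209.5]
182 18 x -60.0 -35.0 y,z [-30.4 204.9]
183 17 x -60.0 -35.0 y,z [-29.3 204.1]
184 18 x -62.0 -35.0 y,z [-28.4 198.1]
185 19 x -74.0 -36.0 y,z [-29.3 195.9]
186 19 x -75.0 -36.0 y,z [-28.4 191.6]
187 21 x -76.0 -36.0 y,z [-21.2 187.4]
188 15 x -72.0 -36.0 y,z [-29.9 185.6]
189 19 x -78.0 -37.0 y,z [-29.3 181. ]
190 19 x -67.0 -34.0 y,z [-28.9 178.6]
191 14 x -59.0 -35.0 y,z [-30.5 177.7]
192 16 x -69.0 -35.0 y,z [-29.8 173.1]
193 20 x -72.0 -36.0 y,z [-26.6 168.9]
194 18 x -76.0 -35.0 y,z [-28.6 165.4]
195 18 x -70.0 -38.0 y,z [ -7.2 145.7]
196 17 x -74.0 -42.0 y,z [ 15.2 126.3]
197 21 x -72.0 -14.0 y,z [ 17.3 118.6]
198 20 x -78.0 -20.0 y,z [ 18.9 111.8]
199 19 x -74.0 -22.0 y,z [ 19.6 108.3]
200 21 x -78.0 -17.0 y,z [ 20.5 103.1]
201 21 x -74.0 -18.0 y,z
[... 3303 characters left out ...]
.0, 57.0], [-74.0, -124.0, 62.0], [-65.0, -125.0, 60.0], [-54.0, -125.0, 55.0], [-75.0, -124.0, 60.0], [-65.0, -126.0, 56.0], [-55.0, -125.0, 51.0], [-76.0, -126.0, 58.0], [-65.0, -124.0, 50.0], [-55.0, -123.0, 45.0], [-76.0, -125.0, 52.0], [-65.0, -125.0, 48.0], [-55.0, -123.0, 40.0], [-76.0, -125.0, 49.0], [-66.0, -124.0, 43.0], [-56.0, -126.0, 40.0], [-76.0, -125.0, 45.0], [-65.0, -122.0, 37.0], [-57.0, -129.0, 40.0], [-76.0, -125.0, 41.0], [-67.0, -129.0, 42.0], [-58.0, -131.0, 40.0], [-77.0, -125.0, 38.0], [-68.0, -132.0, 41.0], [-59.0, -135.0, 40.0], [-78.0, -130.0, 40.0], [-70.0, -136.0, 43.0], [-60.0, -138.0, 40.0], [-80.0, -135.0, 42.0], [-70.0, -137.0, 40.0], [-60.0, -138.0, 36.0]]
```

Call:
jog_arm([
  {"dx":0.013,"dy":0.0,"dz":0.0,"roll":0.0},
  {"dx":0.029,"dy":0.0,"dz":-0.002,"roll":0.0},
  {"dx":0.043,"dy":0.0,"dz":-0.002,"roll":0.0},
  {"dx":0.057,"dy":0.0,"dz":0.002,"roll":0.0},
  {"dx":0.07,"dy":0.0,"dz":0.008,"roll":0.0},
])

```text
clock: 10.32
tcp_pos: [0.4898, 0.1015, 0.1227]
ee_rot: [0.001, 0.678, 0.735, 0.001]
force: [-0.2, -0.9, 3.3]
grip_width: 0.0004
```

Call:
jog_arm([
  {"dx":0.01,"dy":0.0,"dz":0.007,"roll":0.0},
  {"dx":0.019,"dy":0.0,"dz":0.016,"roll":0.0},
  {"dx":0.026,"dy":0.0,"dz":0.026,"roll":0.0},
  {"dx":0.031,"dy":0.0,"dz":0.037,"roll":0.0},
  {"dx":0.034,"dy":0.0,"dz":0.047,"roll":0.0},
])

```text
clock: 10.95
tcp_pos: [0.4855, 0.1344, 0.0739]
ee_rot: [-0.001, 0.678, 0.735, -0.001]
force: [0.8, -0.4, 0.1]
grip_width: 0.0002
```

Run:
```python
from h import *
s=r.state();print(s['clock'],s['force'],(box(s['tcp_pos'])*1e3).round(1))
c=shot('side','s7');cv2.imwrite('pics/c8.png',cv2.resize(c['pixels'][140:300,170:360],(712,600),interpolation=3))
```

```text
10.95 [ 0.78821877 -0.44390896  0.12303799] [-46.8  80.7  73.9]
```

View pics/c8.png

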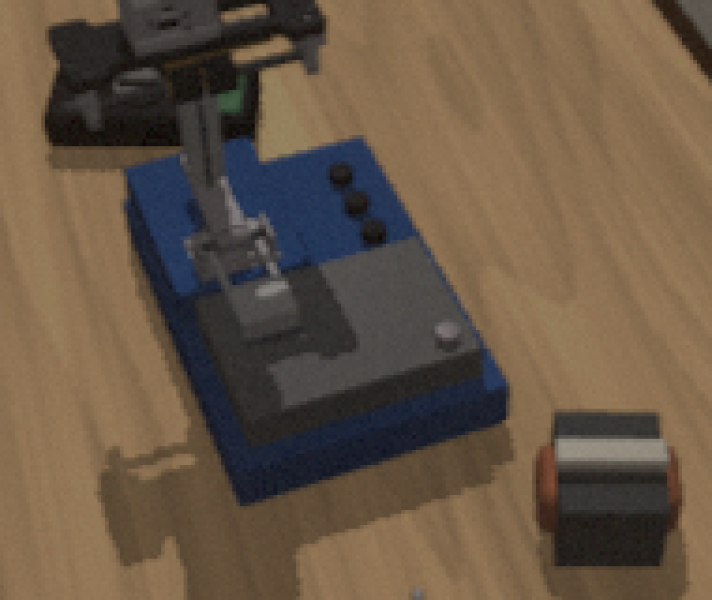

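Call:
jog_arm([
  {"dx":0.002,"dy":0.0,"dz":0.005,"roll":0.0},
  {"dx":0.002,"dy":0.0,"dz":0.009,"roll":0.0},
  {"dx":0.002,"dy":0.0,"dz":0.012,"roll":0.0},
  {"dx":0.002,"dy":0.0,"dz":0.012,"roll":0.0},
])

```text
clock: 11.5
tcp_pos: [0.4861, 0.1364, 0.0668]
ee_rot: [-0.0, 0.678, 0.735, -0.0]
force: [-9.8, -0.7, 22.3]
grip_width: 0.0002
```

Call:
jog_arm([
  {"dx":0.0,"dy":0.0,"dz":-0.03,"roll":0.0},
  {"dx":0.0,"dy":0.0,"dz":-0.09,"roll":0.0},
  {"dx":0.0,"dy":0.0,"dz":-0.15,"roll":0.0},
  {"dx":0.03,"dy":-0.02,"dz":-0.19,"roll":0.0},
  {"dx":0.08,"dy":-0.04,"dz":-0.2,"roll":0.0},
])

```text
clock: 12.12
tcp_pos: [0.442, 0.2132, 0.2676]
ee_rot: [0.002, 0.679, 0.734, 0.003]
force: [0.9, 1.1, -0.4]
grip_width: 0.0006
```

Call:
jog_arm([
  {"dx":0.06,"dy":0.0,"dz":0.0,"roll":0.0},
  {"dx":0.12,"dy":-0.02,"dz":0.0,"roll":0.0},
  {"dx":0.17,"dy":-0.04,"dz":0.0,"roll":0.0},
  {"dx":0.17,"dy":-0.04,"dz":0.0,"roll":0.0},
])

```text
clock: 12.62
tcp_pos: [0.3843, 0.3817, 0.2631]
ee_rot: [-0.0, 0.676, 0.737, -0.0]
force: [0.2, -1.0, -0.3]
grip_width: 0.0007
```

Run:
```python
from h import *
s=r.state();print(s['clock'],s['force'],(box(s['tcp_pos'])*1e3).round(1))
c=shot('side','s8');t=shot('top','t8');B=box(xyz(c));T=box(xyz(t))
cv2.imwrite('pics/c9.png',cv2.resize(c['pixels'][140:300,170:360],(712,600),interpolation=3))
for n,A in(('side',B),('top',T)):
    for y0,y1 in((-.075,-.067),(-.066,-.045),(-.04,-.02),(.045,.06),(.065,.08),(.085,.1),(.1,.108)):
        m=(abs(A[...,0]+.045)<.010)&(A[...,1]>y0)&(A[...,1]<y1); q=A[m][:,2]*1e3
        print(n,y0,y1,len(q),np.percentile(q,[10,50,90]).round(1) if len(q) else '')
m=(abs(B[...,0]+.045)<.018)&(B[...,1]<-.06)&(B[...,1]>-.08)&(B[...,2]>.075)&(B[...,2]<.087);print('lip y,z',np.percentile(B[m][:,1]*1e3,[10,50,90]).round(1),len(B[m]))
i=c['pixels'].astype(int)
g=(abs(B[...,2]-.07)<.004)&(abs(i[...,0]-i[...,2])<25)&(abs(B[...,0])<.12)&(B[...,1]<-.012)&(B[...,1]>-.2)
print(cv2.minAreaRect((B[g][:,:2]*1000).astype(np.float32)))
a,b=load('s0'),c
d=np.abs(a['pixels'].astype(int)-b['pixels']).max(-1);print('choke/driver diff',d[240:375,270:355].mean(),'meter',d[153:182,180:242].mean(),'plain',d[350:400,380:450].mean())
```

```text
12.625 [ 0.15457599 -1.00130371 -0.28860343] [-127.7  335.3  263.1]
side -0.075 -0.067 16 [69.6 70.7 72.5]
side -0.066 -0.045 85 [71.3 82.3 90.8]
side -0.04 -0.02 39 [87.2 88.9 90.1]
side 0.045 0.06 29 [88.3 90.9 93. ]
side 0.065 0.08 26 [89.3 91.  93.4]
side 0.085 0.1 28 [88.9 91.1 92.9]
side 0.1 0.108 13 [88.9 91.3 92.1]
top -0.075 -0.067 20 [67.8 69.4 71.8]
top -0.066 -0.045 49 [70.5 87.2 91.8]
top -0.04 -0.02 51 [85.  88.6 92.4]
top 0.045 0.06 40 [87.9 90.3 92.6]
top 0.065 0.08 38 [87.9 90.5 92.5]
top 0.085 0.1 42 [88.3 90.6 94.2]
top 0.1 0.108 18 [88.2 90.5 93.8]
lip y,z [-61.5 -60.7 -60. ] 13
((-2.8057327270507812, -70.20309448242188), (170.49905395507812, 115.9810791015625), 0.20667269825935364)
choke/driver diff 5.045054466230937 meter 6.759733036707453 plain 2.6545714285714284
```

View pics/c9.png

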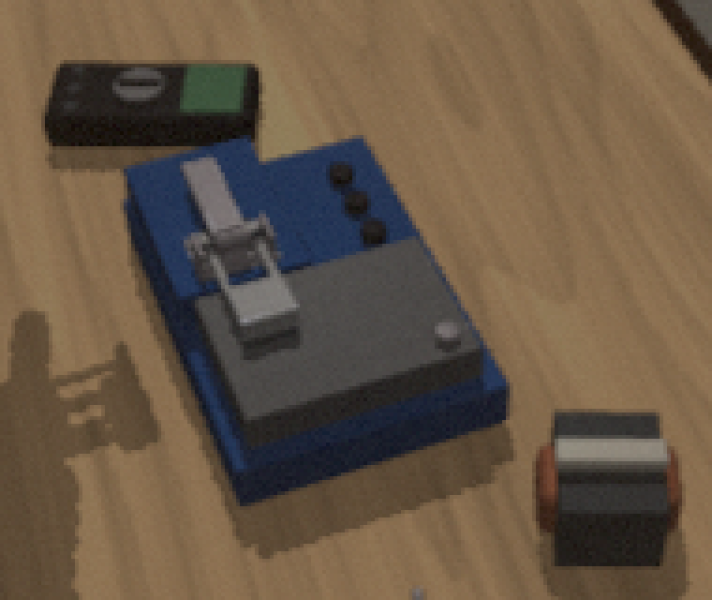

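```bash
python3 -c "
from h import *
print(r.close_job(), r.state()['clock'])"
```

```text
the job is handed in; nothing more can be done
the job is handed in; nothing more can be done
```

I swung the cover home, hooked the claw behind the keeper, threw the lever fully down, backed the arm clear and handed the job in. The robot's clock read about 12.7 s.

**Last checks**
- **Cover:** measured within about 0.004 rad of home.
- **Lever:** flat along its length, with its top at 90–91 mm; 90 mm is fully down.
- **Claw:** the plate's top is at about 89 mm, so it lies flush on the keeper. The lip lies against the hooking face, its lower edge an estimated 11 mm below the keeper's top.
- **Bystanders:** the meter and choke show no visible shift in the side view. The screwdriver's handle was outside the last crop I looked at; a before/after image comparison of the area around it and the choke showed little change, but I did not measure its position.
- **Contact at the end:** the arm touched nothing, with force readings around 1 N, which is noise level.

**What failed or disagreed**
- **First cover push missed:** the fingers passed over the cover and nudged it only slightly, through the keeper. In the depth image the shut finger tips sit about 25 mm above the reported TCP. I corrected for that and the second push worked.
- **Latch readings in y:** the keeper and lip came out about 4 mm nearer +y than the stated geometry. Both were off by the same amount, so their positions relative to each other still agree.

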